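# Tip a mixing ball into a narrow-necked paint jar

### The job

Put the steel mixing ball into the tall narrow-necked white jar (not into the squat wide pot): lift the spouted scoop in which it lies by its upright handle, keep it level, rest the lip of its spout just inside the jar's mouth, and only then tip it so that the ball rolls into the jar, the lip staying in the mouth. Then set the empty scoop down upright on the table and leave the jar standing.

Things in the scene. Friction and masses are not known exactly. Their poses are not given: they have to be found in the camera images.
- scoop: Loose aluminium scoop, dark wood foot (62x48x8) and upright handle slab (28 along x, 14 along y, top at z 84: grip across y at z 60). Origin: table plane under the handle; x to the spout, z up. Trough 16 wide, x 15 to 78, floor rising forward 15 deg: ball stays at the back when level, rolls out if tipped spout-down over 15 deg (40 is good). Hooded spout in front, 20 wide, hood top z 45. 150 g
- lip (a point): Lower front edge of the spout, mid-width: 92 mm ahead of the scoop's origin, 10 above its underside; axes of the scoop. The spout's floor drops 17 in its last 14 mm, so with the scoop level the lip can go 12 mm below the jar's rim. Tipped 40 deg, the hood overhangs the lip 18 forward, 12 up: the ball falls best with the lip some 7 mm short of the mouth's centre, on the handle's side
- jar: Tall white plastic jar, loose, 250 g, round: 72 mm across, 90 high, shoulder at z 50 to 63, neck 48 wide (51 at the rim), open mouth 42 wide, floor 4 thick. Origin: centre of the underside, z up; mouth centre 90 above it. The similar wide-open pot, 79 across but only 46 high, is not the one; the two may stand in either place
- ball_center (a point): Centre of the steel ball, 12 mm in diameter, 10 g, lying at the back of the scoop's trough just in front of the handle
Things that resemble listed ones, but are neither listed nor needed, are in the scene too. What is shaped like the scoop but purple or turquoise is not meant.

How it is judged:
By the outcome, as a careful person would: the job done as asked, in the order asked, and still so for the second after the job is handed in, with the robot touching nothing.
It also fails if it takes over 51 s, if anything falls off the work surface, if the arm or the gripper's body presses on something with over 40 N, if the wrist force passes 120 N, or if a joint passes its speed limit or range.

### The arm

A 6-joint arm with a two-finger parallel gripper is mounted at the origin on the work surface; the furniture and walls round the work are solid. World frame = base frame: x ahead of the robot, y to its left, z up, the work surface at z = 0. Lengths are in m, angles in rad, forces in N, time in s.
With the tool pointing down it reaches from about 0.275 to 0.75 m from the base axis. Payload 10.2 kg.
Tool frame: the origin (TCP) lies midway between the tips of the shut fingers; the grasp point (between the pads) lies 19 mm behind it (env.hold_point_z is the distance from the TCP to the grasp point, in m); z points along the fingers, y is the line along which they close (so a half turn about z gives the same grasp; the last joint's range is limited). The gripper opens to 85 mm and grips with 20 to 120 N. Pads are 22 mm wide; open, the fingers measure 114 mm over their backs; the gripper's body (76 mm by 85 mm) begins 54 mm behind the grasp point. The pads swing forward as they close: fully open they stand 13 mm farther back than shut.
Start: joints at [0.921, 0.313, 1.498, -0, 1.331, -0.223], TCP at [0.217, 0.478, 0.231] pointing down, gripper open.
Joint ranges: [-2.94, 2.94], [-0.97, 2.17], [0.19, 2.56], [-1.23, 4.37], [0.02, 3.11], [-2.88, 2.88]. Speed limits (rad/s): [2.39, 2.39, 3.01, 3.14, 3.14, 3.14].

### API

Orientations are given as a unit quaternion [x, y, z, w].
In Python, from bench import env, kinematics, monitor, eyes, job gives the robot as it stands. The module is installed in compiled form; this text tells all that it offers. Calls block until the motion is done:
- env.reach(position, orientation): joint-space move of the TCP to a pose.
- env.movel(position, velocity=0.15, frame=None, guard=None): straight line of the TCP; frame=None keeps the orientation; velocity is the mean speed in m/s. With guard (N) it stops when the force on the tool has changed by that much, and returns True; else False.
- env.set_joints(angles): joint-space move.
- env.release() and env.close_gripper(effort=None): open the fingers fully, or close them until they stop; effort is the grip in N (None keeps the last).
- env.hold(seconds).
- kinematics.ik(position, orientation): joint angles nearest the present ones, or None.
- monitor.sense(): the state.
- eyes.grab_frame(name): name is "scene" or "top" or "wrist"; returns a dict with "frame" (480x640x3 uint8, red, green, blue), "mtx" (3x3 intrinsics, pixels), "k1" (the pictures are not rectified: a ray, as slopes to the right and down, at radius r is drawn at 1 + k1 r^2 times it, then the intrinsics apply), "view" (4x4, takes a point from world to camera coordinates). Camera axes: x right, y down, z forward; pixel columns grow to the right and rows downward; lengths in m; the calibration is good to about 2 mm. A picture is of the moment at which its call begins. There is no depth.
A pose or a line that the arm cannot do raises env.MotionError and nothing moves.
- job.hand_in(): hands the job in; it is judged then, once.
The state is a dict: "clock": time; "joints": joint angles; "qvel": joint speeds; "joint_efforts": joint torques, N m; "position": TCP position; "ee_rot": TCP orientation; "contact_force": force on the tool from outside, world axes, zero at the start; "ft_torque": the same for the moment, N m; "finger_gap": opening from 0.0 (shut) to 1.0 (fully open); "gripper_force": force on a finger pad.
Only numpy, scipy, OpenCV 4.12 (cv2) and the standard library are available. Lean on these libraries where they do the work, as an engineer would, in place of code of your own. Each camera call takes 0.05 s, during which the arm holds its last target. There are 200 camera calls.

## Working session

There is one attempt and no reset: what is moved stays moved. The work goes in short steps, each a Python script; the robot and the scene stay as the last script left them, time stands still between calls to the robot, and variables do not carry over. Pictures are saved under pics/ and viewed, at most 10 in all, crops included, and the job is handed in when it is done.

```bash
mkdir -p pics; cat > h.py <<'E'
import numpy as np, cv2
from bench import env, kinematics, monitor, eyes, job
from scipy.spatial.transform import Rotation as R
def snap(cam,fn,crop=None,s=1):
    d=eyes.grab_frame(cam); np.savez('pics/'+fn+'.npz',**{k:np.asarray(v) for k,v in d.items()})
    im=d['frame'][:,:,::-1]
    if crop: x0,y0,x1,y1=crop; im=im[y0:y1,x0:x1]
    cv2.imwrite('pics/'+fn+'.png',cv2.resize(im,None,fx=s,fy=s,interpolation=cv2.INTER_CUBIC))
def load(fn): return dict(np.load('pics/'+fn+'.npz'))
def ray(d,uv):
    K=d['mtx'];k=float(d['k1']);V=d['view']
    p=cv2.undistortPoints(np.array([[uv]],float),K,np.array([k,0,0,0.]))[0,0]
    Rm=V[:3,:3];o=-Rm.T@V[:3,3]
    return o,Rm.T@np.array([p[0],p[1],1.])
def at(d,uv,z):
    o,r=ray(d,uv);return o+r*(z-o[2])/r[2]
def proj(d,P):
    V=d['view'];P=np.atleast_2d(P).astype(float)
    return cv2.projectPoints(P,cv2.Rodrigues(V[:3,:3])[0],V[:3,3],d['mtx'],np.array([float(d['k1']),0,0,0]))[0][:,0]
E
python3 - <<'E'
from h import *
snap('top','top0'); snap('scene','sc0')
for f in('top0','sc0'):
    d=load(f);print(d['mtx'].tolist(),d['k1'],(-d['view'][:3,:3].T@d['view'][:3,3]).round(3))
print(monitor.sense()['clock'],env.hold_point_z)
E
```

```text
[[600.8769659303755, 0.0, 324.68896607006064], [0.0, 600.8769659303755, 240.42054610852344], [0.0, 0.0, 1.0]] -0.056829145065432005 [0.339 0.04  1.08 ]
[[588.855909587026, 0.0, 328.3790005309582], [0.0, 588.855909587026, 240.397320447776], [0.0, 0.0, 1.0]] -0.017801281976088157 [-0.072 -0.276  0.619]
0.1 0.0187
```

View pics/top0.png

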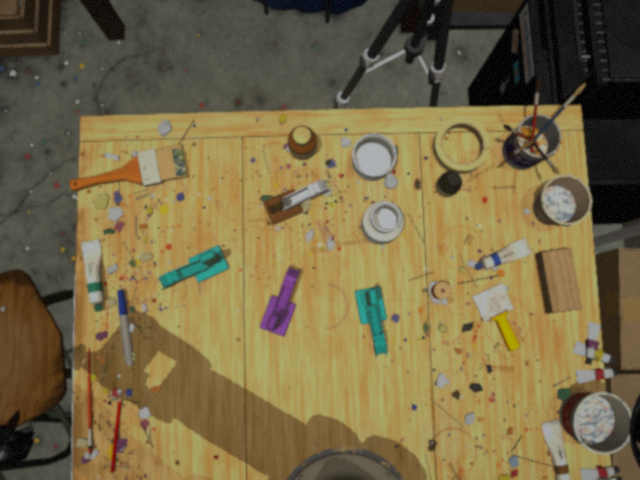

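View pics/sc0.png

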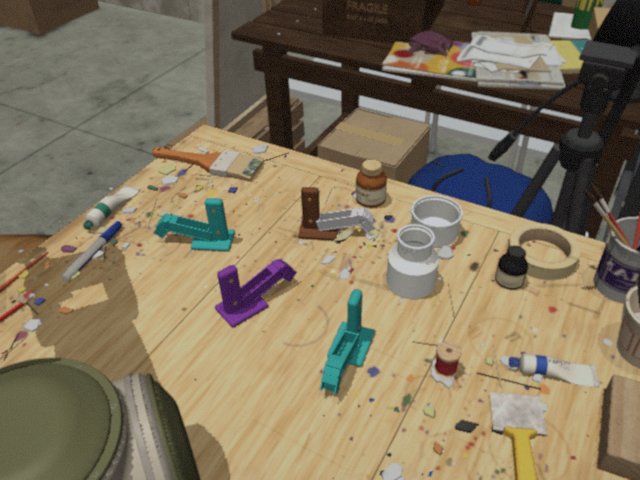

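The top view shows the brown and aluminium scoop around (295,202) with its spout at (325,187). The jar is at about (383,222) and the pot, which I don't want, at (374,157). The scene view agrees: handle at (311,205), jar mouth at (416,238). I'll enlarge both.

```bash
python3 - <<'E'
from h import *
a=load('top0')['frame'][165:255,250:420,::-1];b=load('sc0')['frame'][175:305,290:450,::-1]
cv2.imwrite('pics/ca.png',cv2.resize(a,None,fx=4.7,fy=4.7,interpolation=cv2.INTER_CUBIC))
cv2.imwrite('pics/cb.png',cv2.resize(b,None,fx=4.5,fy=4.5,interpolation=cv2.INTER_CUBIC))
E
```

```text
(no output)
```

View pics/ca.png

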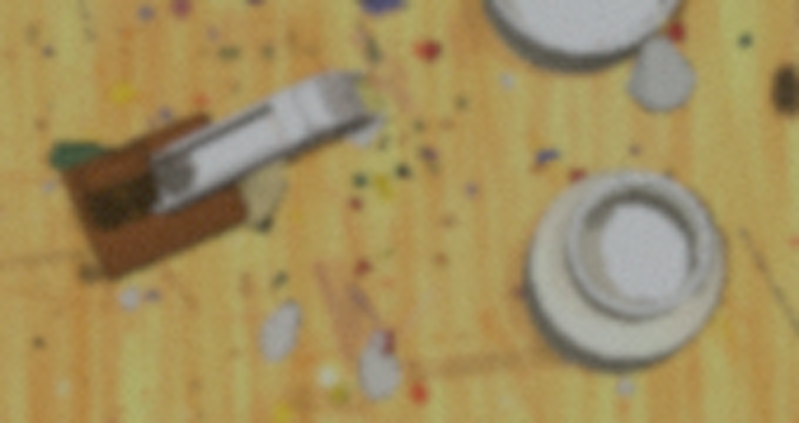

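View pics/cb.png

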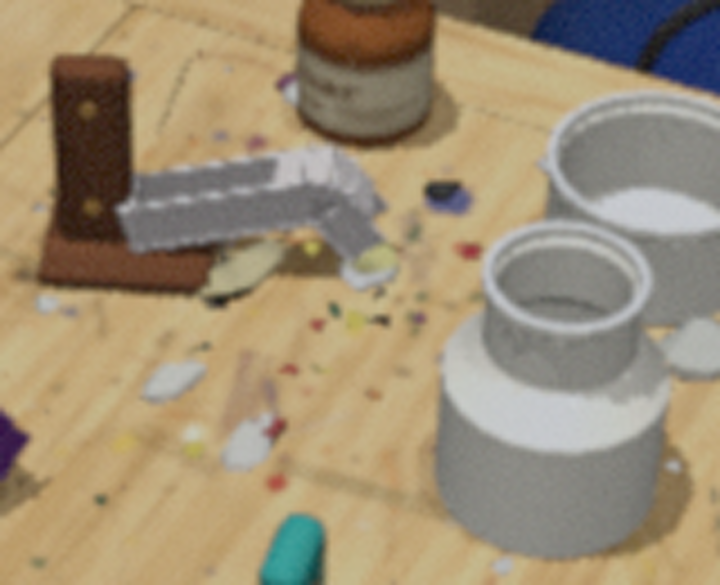

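Top crop:
- Scoop foot corners are at (66,172), (108,278), (245,213) and (205,117).
- Jar rim centre is at (633,253).

Scene crop:
- Handle top is at about (92,66).
- Jar rim centre is at (568,277).

The spout points up and to the right, towards the gap beside the pot.

```bash
python3 - <<'E'
from h import *
A=load('top0');B=load('sc0')
ta=lambda u,v:(250-.5+(u+.5)/4.7,165-.5+(v+.5)/4.7)
tb=lambda u,v:(290-.5+(u+.5)/4.5,175-.5+(v+.5)/4.5)
c=[at(A,ta(*p),.008) for p in((66,172),(108,278),(245,213),(205,117))]
c=np.array(c);print(c.round(4),[np.linalg.norm(c[i]-c[i-1]).round(4) for i in range(4)])
e=c[2]+c[3]-c[0]-c[1];yaw=np.arctan2(e[1],e[0]);print('center',c.mean(0),'yaw',yaw,np.degrees(yaw))
print('handle top',at(A,ta(122,200),.084),at(B,tb(92,66),.084))
print('spout axis top',at(A,ta(358,95),.045))
print('ball?',at(A,ta(178,175),.03))
print('rim',at(A,ta(633,253),.09),at(B,tb(568,277),.09))
print('rim diam',np.linalg.norm(at(A,ta(566,253),.09)-at(A,ta(703,253),.09)))
print('body',at(A,ta(625,268),.05))
E
```

```text
[[0.5609 0.1316 0.008 ]
 [0.519  0.1161 0.008 ]
 [0.5429 0.0629 0.008 ]
 [0.5812 0.0774 0.008 ]] [np.float64(0.0578), np.float64(0.0447), np.float64(0.0584), np.float64(0.0409)]
center [0.55099625 0.09700246 0.008     ] yaw -1.1805874859234429 -67.64268028937376
handle top [0.53438777 0.10518456 0.084     ] [0.54566354 0.10418636 0.084     ]
spout axis top [0.57967148 0.0186589  0.045     ]
ball? [0.55403965 0.08737716 0.03      ]
rim [ 0.50906435 -0.07664139  0.09      ] [ 0.51273215 -0.08201228  0.09      ]
rim diam 0.04892014323540357
body [ 0.51039734 -0.07813579  0.05      ]
```

```bash
cat >> h.py <<'E'
GZ=.060   # grip height in the scoop frame
def tcp(origin,yaw,tilt=0,s=1,gx=0.):
    """TCP pose for a scoop pose; tilt>0 = spout down (rad)"""
    S=R.from_euler('z',yaw)*R.from_euler('y',tilt)
    p=np.asarray(origin)+S.apply([gx,0,GZ-env.hold_point_z])
    return p,(S*R.from_matrix(np.diag([-s,s,-1.]))).as_quat()
def from_lip(lip,yaw,tilt,s=1,gx=0.):
    S=R.from_euler('z',yaw)*R.from_euler('y',tilt)
    return tcp(np.asarray(lip)-S.apply([.092,0,.010]),yaw,tilt,s,gx)
M=np.array([.511,-.079,.090])
E
python3 - <<'E'
from h import *
y0=np.radians(-67.6)
for s in(1,-1):
    p,q=tcp([.547,.105,0],y0,0,s);j=kinematics.ik(p.tolist(),q.tolist());print(s,'grasp',None if j is None else np.round(j,2))
    for yd in(-110,-90,-80,-68,-50,-30):
        y=np.radians(yd);u=np.array([np.cos(y),np.sin(y),0])
        for t in (0,20,42):
            p,q=from_lip(M-.007*u-[0,0,.009],y,np.radians(t),s)
            j=kinematics.ik(p.tolist(),q.tolist());print(s,yd,t,None if j is None else np.round(j,2))
E
```

```text
1 grasp [-0.02  0.6   1.61 -0.    0.94 -0.41]
1 -110 0 [-0.19  0.48  1.59 -0.    1.07  0.16]
1 -110 20 [-0.39  0.4   1.66  0.39  1.12 -0.22]
1 -110 42 [-0.61  0.42  1.72  0.73  1.32 -0.57]
1 -90 0 [-0.19  0.41  1.69 -0.    1.04 -0.19]
1 -90 20 [-0.39  0.41  1.66  0.34  1.23 -0.53]
1 -90 42 [-0.58  0.5   1.59  0.6   1.52 -0.76]
1 -80 0 [-0.2   0.38  1.74 -0.    1.02 -0.37]
1 -80 20 [-0.39  0.41  1.66  0.31  1.28 -0.68]
1 -80 42 [-0.56  0.53  1.54  0.52  1.61 -0.86]
1 -68 0 [-0.22  0.34  1.8  -0.    1.   -0.6 ]
1 -68 20 [-0.39  0.41  1.65  0.26  1.33 -0.86]
1 -68 42 [-0.53  0.57  1.47  0.43  1.7  -0.99]
1 -50 0 [-0.27  0.29  1.88 -0.    0.98 -0.97]
1 -50 20 [-0.38  0.41  1.65  0.16  1.39 -1.14]
1 -50 42 [-0.47  0.62  1.39  0.27  1.82 -1.2 ]
1 -30 0 [-0.35  0.25  1.94 -0.    0.96 -1.39]
1 -30 20 [-0.38  0.41  1.65  0.05  1.43 -1.44]
1 -30 42 [-0.41  0.65  1.33  0.08  1.89 -1.46]
-1 grasp [-0.02  0.6   1.61 -0.    0.94  2.73]
-1 -110 0 None
-1 -110 20 None
-1 -110 42 [-0.61  0.42  1.72  0.73  1.32  2.57]
-1 -90 0 None
-1 -90 20 [-0.39  0.41  1.66  0.34  1.23  2.61]
-1 -90 42 [-0.58  0.5   1.59  0.6   1.52  2.38]
-1 -80 0 [-0.2   0.38  1.74 -0.    1.02  2.77]
-1 -80 20 [-0.39  0.41  1.66  0.31  1.28  2.46]
-1 -80 42 [-0.56  0.53  1.54  0.52  1.61  2.28]
-1 -68 0 [-0.22  0.34  1.8  -0.    1.    2.54]
-1 -68 20 [-0.39  0.41  1.65  0.26  1.33  2.28]
-1 -68 42 [-0.53  0.57  1.47  0.43  1.7   2.16]
-1 -50 0 [-0.27  0.29  1.88 -0.    0.98  2.17]
-1 -50 20 [-0.38  0.41  1.65  0.16  1.39  2.  ]
-1 -50 42 [-0.47  0.62  1.39  0.27  1.82  1.94]
-1 -30 0 [-0.35  0.25  1.94 -0.    0.96  1.75]
-1 -30 20 [-0.38  0.41  1.65  0.05  1.43  1.7 ]
-1 -30 42 [-0.41  0.65  1.33  0.08  1.89  1.68]
```

```bash
python3 - <<'E'
from h import *
p,q=tcp([.547,.105,0.11],np.radians(-67.6))
env.reach(p.tolist(),q.tolist())
snap('wrist','w1'); d=load('w1')
y=np.radians(-67.6);S=R.from_euler('z',y)
for n,P in dict(hc=[0,0,84],h1=[14,7,84],h2=[14,-7,84],h3=[-14,-7,84],h4=[-14,7,84],lip=[92,0,10]).items():
    print(n,proj(d,S.apply(np.array(P)/1e3)+[.547,.105,0]).round(0))
print('rim',proj(d,M).round(0),monitor.sense()['clock'])
E
```

```text
hc [[327. 261.]]
h1 [[337. 280.]]
h2 [[316. 280.]]
h3 [[316. 241.]]
h4 [[338. 241.]]
lip [[326. 322.]]
rim [[196. 446.]] 1.9833
```

View pics/w1.png

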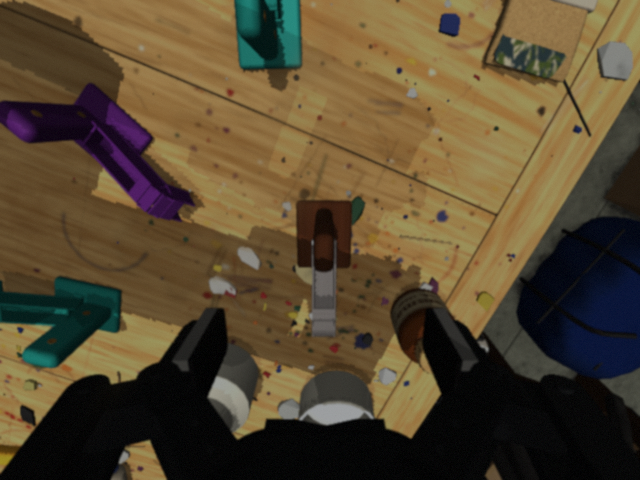

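```bash
python3 - <<'E'
from h import *
d=load('w1');a=d['frame'][190:345,270:390,::-1]
a=cv2.convertScaleAbs(cv2.resize(a,None,fx=3.8,fy=3.8,interpolation=cv2.INTER_CUBIC),alpha=1.7)
cv2.imwrite('pics/w1c.png',a)
E
```

```text
(no output)
```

View pics/w1c.png

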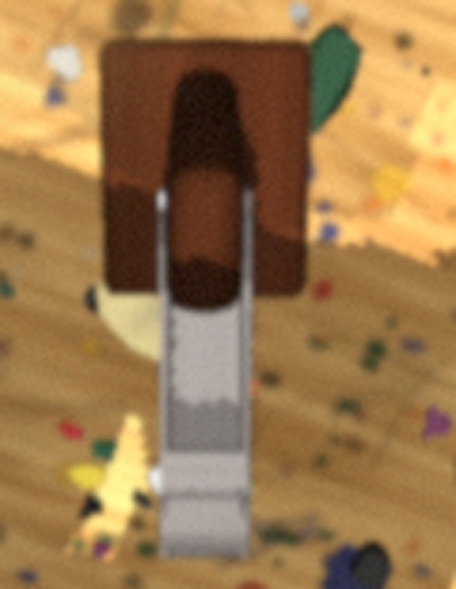

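```bash
python3 - <<'E'
from h import *
d=load('w1');c=lambda u,v:(270-.5+(u+.5)/3.8,190-.5+(v+.5)/3.8)
u=np.array([np.cos(np.radians(-67.6)),np.sin(np.radians(-67.6))])
print('handle',at(d,c(205,238),.084))
f=np.array([at(d,c(*p),.008) for p in((103,42),(308,42),(306,294),(104,293))])
e=f[2]+f[3]-f[0]-f[1];print(f.mean(0),np.degrees(np.arctan2(e[1],e[0])),np.linalg.norm(f[1]-f[0]),np.linalg.norm(f[2]-f[1]))
a=at(d,c(205,554),.03);print('spout',a)
h=at(d,c(205,238),.084);print(np.degrees(np.arctan2(*(a-h)[1::-1])))
E
```

```text
handle [0.54286352 0.10988348 0.084     ]
[0.5474925  0.09801254 0.008     ] -67.68802955729659 0.045266551948350206 0.060372508213671454
spout [0.58065832 0.01768267 0.03      ]
-67.71037755795376
```

```bash
python3 - <<'E'
from h import *
y=np.radians(-67.7);O=np.array([.543,.1093,0])
p,q=tcp(O+[0,0,.05],y);env.reach(p.tolist(),q.tolist())
p,q=tcp(O,y);print(env.movel(p.tolist(),.08,guard=8))
env.close_gripper(60)
s=monitor.sense();print(s['position'],s['finger_gap'],s['gripper_force'],s['contact_force'])
p,q=tcp(O+[0,0,.125],y);env.movel(p.tolist(),.1);
s=monitor.sense();print(s['clock'],s['position'],s['finger_gap'],s['gripper_force'],s['contact_force'])
u=np.array([np.cos(y),np.sin(y),0])
p,q=from_lip(M-.007*u+[0,0,.03],y,0);env.movel(p.tolist(),.12)
env.hold(.2)
for c in('wrist','scene','top'): snap(c,c+'2')
print(monitor.sense()['clock'])
L=M-.007*u+[0,0,.03]
for c in('wrist','scene','top'): print(c,proj(load(c+'2'),[L,L-[0,0,.03],M]).round(0).tolist())
w=load('wrist2')['frame'][200:480,160:480,::-1];b=load('scene2')['frame'][140:310,280:460,::-1]
w=cv2.resize(w,(343,300));
im=np.hstack([cv2.resize(w,None,fx=1.16,fy=1.16)[:340],cv2.resize(b,(360,340),interpolation=cv2.INTER_CUBIC)])
cv2.imwrite('pics/m2.png',cv2.convertScaleAbs(im,alpha=1.2));print(im.shape)
E
```

```text
False
[0.5429589  0.10935421 0.04125397] 0.15853486908105177 60.4837703704834 [ 0.20296161  0.58192931 -1.60348298]
5.1583 [0.54271412 0.10929449 0.16566187] 0.15475439556285156 60.21018862724304 [-0.34991626  0.51313017 -2.74914471]
6.6583
wrist [[326.0, 414.0], [326.0, 381.0], [326.0, 389.0]]
scene [[410.0, 219.0], [408.0, 236.0], [413.0, 236.0]]
top [[384.0, 216.0], [382.0, 219.0], [386.0, 217.0]]
(340, 758, 3)
```

View pics/m2.png

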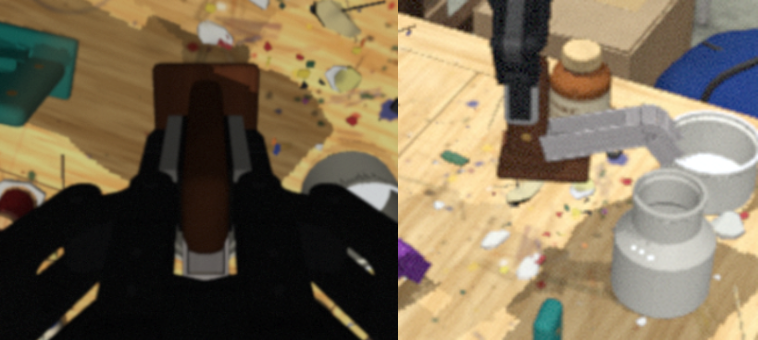

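The scoop is held level. In the scene panel the lip is near px (419,224) and the jar rim near (416,235). I'll enlarge the scene and top views to compare lip and mouth.

```bash
python3 - <<'E'
from h import *
b=load('scene2')['frame'][185:275,375:455,::-1];a=load('top2')['frame'][175:260,340:420,::-1]
im=np.hstack([cv2.resize(b,(480,540),interpolation=cv2.INTER_CUBIC)[:510,:400],cv2.resize(a,(400,425),interpolation=cv2.INTER_CUBIC)[[*range(425)]+[424]*85]])
cv2.imwrite('pics/m3.png',cv2.convertScaleAbs(im,alpha=1.1))
E
```

```text
(no output)
```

View pics/m3.png

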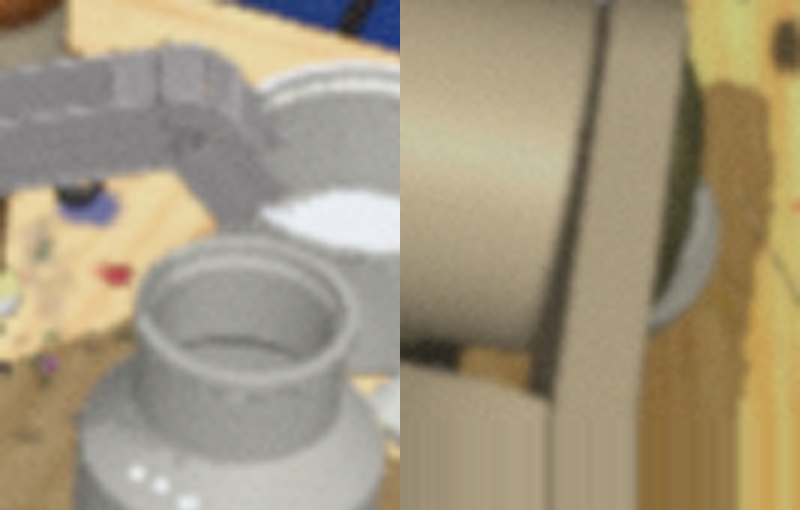

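```bash
python3 - <<'E'
from h import *
d=load('scene2');y=np.radians(-67.7);u=np.array([np.cos(y),np.sin(y),0])
O=M-.007*u+[0,0,.03]-.092*u-[0,0,.010]
S=R.from_euler('z',y)
for n,P in dict(near=[92,-10,10],far=[92,10,10],hood=[98,-10,31],back=[78,-10,27],htop=[78,-10,45],foot=[40,-24,0]).items():
    px=proj(d,O+S.apply(np.array(P)/1e3))[0];print(n,px.round(1),'crop',((px-[375,185]+.5)*6-.5).round(0))
t=np.linspace(0,6.28,60);C=lambda m:proj(d,[m+[.0255*np.cos(a),.0255*np.sin(a),0] for a in t])
for m in(M,[.5127,-.082,.09],[.511,-.082,.09]):
    c=(C(np.array(m))-[375,185]+.5)*6-.5;print(c.min(0).round(),c.max(0).round())
print(monitor.sense()['position'],from_lip(M-.007*u+[0,0,.03],y,0)[0])
E
```

```text
near [409.7 223.7] crop [211. 235.]
far [409.9 214.2] crop [212. 178.]
hood [415.6 211.5] crop [246. 162.]
back [399.9 213. ] crop [152. 171.]
htop [400.8 202.1] crop [157. 105.]
foot [369.4 233.9] crop [-31. 296.]
[120. 238.] [345. 385.]
[135. 238.] [361. 385.]
[132. 242.] [358. 390.]
[0.473494   0.01275574 0.1512789 ] [0.47343384 0.01259576 0.1513    ]
```

```bash
cat >> h.py <<'E'
M=np.array([.5115,-.0802,.090]); Y=np.radians(-67.7); U=np.array([np.cos(Y),np.sin(Y),0])
E
python3 - <<'E'
from h import *
f0=monitor.sense()['contact_force']
p,q=from_lip(M-.007*U+[0,0,.03],Y,0);env.movel(p.tolist(),.05)
p,q=from_lip(M-.007*U-[0,0,.009],Y,0);print(env.movel(p.tolist(),.04,guard=2.5))
env.hold(.2);s=monitor.sense();print(s['clock'],s['position'],p,s['contact_force'],f0)
snap('scene','scene3')
b=load('scene3')['frame'][150:310,350:460,::-1]
cv2.imwrite('pics/m4.png',cv2.convertScaleAbs(cv2.resize(b,None,fx=3.7,fy=3.7,interpolation=cv2.INTER_CUBIC),alpha=1.1))
E
```

```text
False
8.2333 [0.47401485 0.01137555 0.1124743 ] [0.47393384 0.01139576 0.1123    ] [ 0.51422409  0.7783189  -1.20812024] [-0.2551642  -0.3326812  -2.55560599]
```

View pics/m4.png

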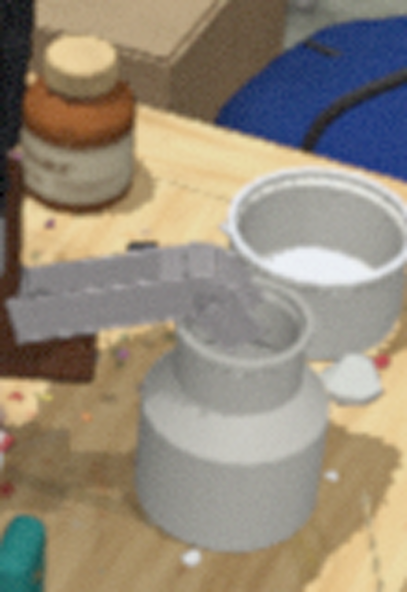

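The lip is inside the mouth on the handle's side (spout at about (225–262, 335) in the crop, mouth 185–303), and the jar is upright. Next I'll tip about the lip in small steps.

```bash
python3 - <<'E'
from h import *
L=M-.007*U-[0,0,.008]
for t in range(0,43,6):
    p,q=from_lip(L,Y,np.radians(t))
    env.movel(p.tolist(),.05,frame=q.tolist())
    s=monitor.sense();print(t,round(s['clock'],2),np.round(s['contact_force'],2))
env.hold(1.0);s=monitor.sense();print(s['clock'],np.round(s['contact_force'],2))
snap('scene','scene4');snap('top','top4')
b=load('scene4')['frame'][130:310,330:460,::-1];a=load('top4')['frame'][160:280,310:430,::-1]
im=np.hstack([cv2.resize(b,(390,540),interpolation=cv2.INTER_CUBIC),cv2.resize(a,(400,400),interpolation=cv2.INTER_CUBIC)[[*range(400)]+[399]*140]])
cv2.imwrite('pics/m5.png',cv2.convertScaleAbs(im,alpha=1.1))
E
```

```text
0 8.53 [-0.75  0.28 -1.12]
6 8.88 [ 0.34  0.16 -2.41]
12 9.23 [-0.45 -0.19 -2.6 ]
18 9.58 [-0.27  0.37 -1.51]
24 9.93 [-0.26  0.26 -2.03]
30 10.28 [-0.17 -0.14 -1.33]
36 10.63 [-0.3   0.88 -1.18]
42 10.98 [-0.47 -0.46 -1.4 ]
11.9833 [ 0.65 -0.69 -2.06]
```

View pics/m5.png

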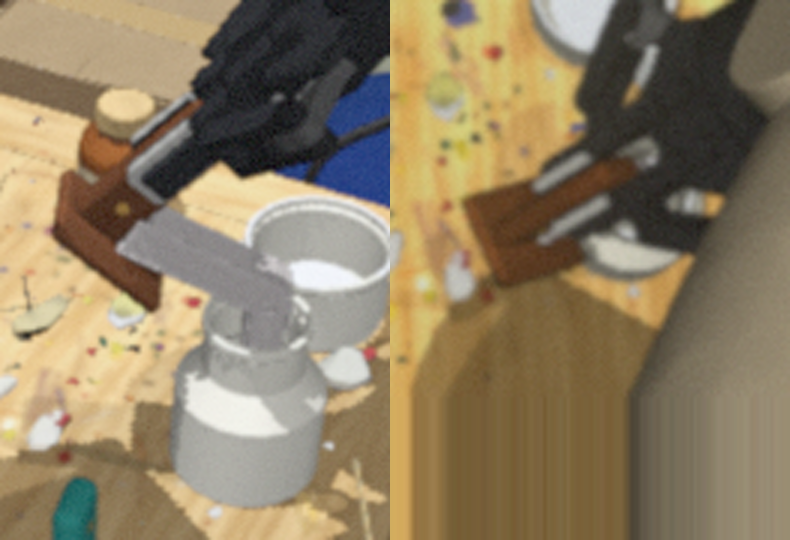

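The scoop is tipped with the spout well inside the mouth, and the jar is still standing. I've now viewed 10 pictures, so further checks will be numeric. Next: a small extra tip, then untip about the lip, lift and set the scoop down on its old spot, and compare images with code.

```bash
python3 - <<'E'
from h import *
L=M-.007*U-[0,0,.008]
for t in (46,40,46,42):
    p,q=from_lip(L,Y,np.radians(t));env.movel(p.tolist(),.06,frame=q.tolist())
env.hold(.7)
for t in range(36,-1,-6):
    p,q=from_lip(L,Y,np.radians(t));env.movel(p.tolist(),.05,frame=q.tolist())
p,q=from_lip(L+[0,0,.06],Y,0);env.movel(p.tolist(),.08)
env.hold(.2);snap('scene','scene5')
O=np.array([.543,.1093,0])
p,q=tcp(O+[0,0,.12],Y);env.movel(p.tolist(),.12)
p,q=tcp(O+[0,0,.02],Y);env.movel(p.tolist(),.1)
p,q=tcp(O+[0,0,-.001],Y);print('touch',env.movel(p.tolist(),.02,guard=4))
s=monitor.sense();print(s['clock'],s['position'],s['contact_force'])
env.release()
p,q=tcp(O+[0,0,.12],Y);env.movel(p.tolist(),.1)
env.set_joints([0.921,0.313,1.498,0,1.331,-0.223]);env.hold(.2)
snap('top','top6');snap('scene','scene6');print(monitor.sense()['clock'])
A=load('top0');B=load('top6');C=load('sc0');D=load('scene6')
g=lambda d:cv2.cvtColor(d['frame'],cv2.COLOR_RGB2GRAY)
def match(a,b,x0,y0,x1,y1,m=8):
    r=cv2.matchTemplate(g(b)[y0-m:y1+m,x0-m:x1+m],g(a)[y0:y1,x0:x1],cv2.TM_CCOEFF_NORMED);_,v,_,l=cv2.minMaxLoc(r);return round(v,3),l[0]-m,l[1]-m
print('scoop top',match(A,B,262,178,332,225),'jar top',match(A,B,360,198,408,246))
print('scoop sc',match(C,D,296,184,378,243),'jar sc',match(C,D,384,222,442,300))
# ball zone, top: ca crop (178,175) -> px (288,202); print both patches
print(g(A)[197:208,280:304]);print(g(B)[197:208,280:304])
# jar interior
print(g(A)[212:227,376:394]);print(g(B)[212:227,376:394])
E
```

```text
touch True
20.7917 [0.54295087 0.10939382 0.04121018] [-0.13754619 -0.07759184  5.78599274]
24.95
scoop top (0.98, 0, 1) jar top (0.95, 0, 0)
scoop sc (0.981, 0, 0) jar sc (0.997, 0, 0)
[[ 68  71  82  89  98 102 103 100  95  98 117 143 159 168 172 177 173 173
  177 175 174 173 173 167]
 [ 67  65  85  93  92  84  83  86  94 104 126 156 166 173 175 173 175 175
  176 174 170 168 162 154]
 [ 64  68  77  80  76  76  82  91  97 109 126 149 168 173 176 173 173 174
  169 168 162 155 146 138]
 [ 68  65  72  78  83  82  82  92  95  98 111 137 159 174 174 173 171 166
  166 154 149 139 123 109]
 [ 62  59  64  78  85  84  86  85  87  88 100 127 158 171 170 167 161 155
  146 139 123 108  98 101]
 [ 51  47  58  72  82  81  86  85  89  89 100 131 157 166 163 157 147 138
  122 109  94  87  99 111]
 [ 45  46  54  67  75  83  85  90  89  90 108 135 158 157 149 137 124 107
   93  77  81  92 107 123]
 [ 46  46  55  69  82  84  85  87  92  95 114 134 144 140 125 108  91  76
   67  64  80 100 114 126]
 [ 46  42  49  68  93  97  92  90 100 108 120 126 122 107  92  77  72  64
   63  67  75  98 119 128]
 [ 43
[... 2861 characters left out ...]
177 177 176 175 177 176]
 [144 150 165 173 176 173 177 173 171 170 174 172 176 176 173 176 176 173]
 [144 152 163 171 175 175 172 165 158 153 157 162 168 174 177 176 176 173]
 [145 149 154 169 177 170 161 146 136 130 135 142 161 171 174 177 177 177]
 [148 147 154 167 175 167 149 132 126 124 126 127 151 169 176 178 175 174]
 [143 145 153 165 172 164 139 125 129 131 129 127 137 163 172 177 176 178]
 [142 146 152 161 170 160 140 123 131 133 127 120 134 157 171 174 175 175]
 [142 143 150 155 164 165 146 129 126 124 121 125 137 161 173 176 176 174]
 [144 143 146 147 156 165 160 142 131 122 125 136 156 169 177 175 175 173]
 [151 149 148 148 149 159 167 158 148 143 146 157 170 175 174 176 175 170]]
```

The ball now shows as a dark round spot on the jar's floor and is gone from the trough. The jar hasn't moved, and the scoop is back in its place (match 0.98 in both views).

```bash
python3 -c "
from h import *
print(job.hand_in())"
```

```text
the job is handed in; nothing more can be done
None
```

The job is done and handed in at about 25 s: the ball is in the tall jar, the jar stands unmoved, and the empty scoop is upright on the table where it started.

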